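Open the equipment case by its paddle latch

ROBOT

A 6-joint arm with a two-finger parallel gripper is mounted at the origin on the work surface. World frame = base frame: x ahead of the robot, y to its left, z up, the work surface at z = 0. Lengths are in m, angles in degrees, forces in N, time in s.
With the tool pointing down it reaches from about 0.4 to 0.925 m from the base axis. Payload 3.4 kg.
Tool frame: the origin (TCP) lies at the very end of the fingers, on their centre line; the grasp point (between the pads) lies grip_depth behind it (grip_depth is the distance from the TCP to the grasp point, in m); x points along the fingers, z is the direction in which the jaws open and shut, and the axes are right-handed (so a half turn about x gives the same grasp; the last joint's range is limited). The gripper opens to 85 mm and grips with 20 to 120 N. Pads are 22 mm wide; open, the fingers measure 114 mm over their backs; the gripper's body (76 mm by 85 mm) begins 54 mm behind the grasp point. The pads swing forward as they close: fully open they stand 13 mm farther back than shut.
Start: joints at [-69.299, 17.578, 86.31, -0, 76.112, -4.211], TCP at [0.242, -0.522, 0.231] pointing down, gripper open.
Joint ranges: [-179.03, 179.03], [-60, 130.46], [8.19, 133.38], [-81.62, 261.62], [5.75, 156.47], [-153.77, 153.77]. Speed limits (degrees/s): [147.25, 147.25, 180, 180, 180, 180].

INTERFACE

Orientations are given as a 3x3 rotation matrix whose columns are the frame's x, y, z axes.
In Python, from plant import * gives the robot as it stands.
- The arm moves only by the tool play_rows, never from a script. Its argument "motion" is text: rows parted by semicolons, each of 7 numbers parted by spaces: the shift along the tool's x, y, z in mm, then the turn, a rotation vector about the tool's x, y, z in rad, then the finger opening in mm, from 0 to 85.4. A call has 1 to 20 rows; each row is the pose to reach, as a shift and turn from the pose commanded when the call began, along the tool's axes at that moment; what a row does not reach only later rows make up. A row lasts 1/12 s, in which the tool goes at most 41.7 mm and 7.16 degrees, less where a joint would pass 70% of its speed; a pose out of reach is approached as far as the arm can. A call with a gripper value outside its range is refused whole. The fingers move at their own pace and stop on an object; "force" is the grip in N (left out, the last holds). Time passes only in rows, so rows that repeat a pose let the fingers close. It gives the time, the measured TCP pose, the force and the opening at its end, in the units of the state.
- read_state(): the state, without advancing time (a new reading comes with each control period).
- grab_frame(name): name is "scene" or "side" or "wrist"; returns a dict with "image" (400x640x3 uint8, red, green, blue), "fx", "fy", "cx", "cy" (pixels), "R" (3x3) and "t" (3): a world point X has camera coordinates R X + t. Camera axes: x right, y down, z forward; pixel columns grow to the right and rows downward; lengths in m; the calibration is good to about 2 mm. A picture is of the moment at which its call begins. There is no depth.
- sign_off(): hands the job in, once; it reports no verdict.
Trained networks look in the newest picture that a camera, given by its name, has taken for a name from the list of things; names that differ only in an ending like _2 or _b are one class to them, and where a whole thing is asked for, a point or a joint stands for the part that bears it (a point fixed in the world has none). Each returns a list of dicts, best first, with "confidence" (0 to 1); they miss things now and then, are a little off and sometimes report something else, mostly with a low value. They report only what shows in the picture. A call takes as long as a camera call.
- masks_of(camera, target): "mask" (400x640 bool, what is visible of it).
- place_of(camera, target): "xyz" ([x, y, z] in m, in the coordinates of the camera as it stood for that picture, good to about 4 mm: a listed point, or the origin of a listed thing).
The state is a dict: "t": time; "qpos": joint angles; "joint_vel": joint speeds; "tau": joint torques, N m; "ee_pos": TCP position; "orientation": TCP orientation; "ft_force": force on the tool from outside, world axes, zero at the start; "torque": the same for the moment, N m; "finger_gap": opening from 0.0 (shut) to 1.0 (fully open).
Only numpy, scipy, OpenCV 4.12 (cv2) and the standard library are available. Lean on these libraries where they do the work, as an engineer would, in place of code of your own. Each camera call takes 0.05 s, during which the arm holds its last target. There are 200 camera calls.

TASK

Open the olive-green equipment case on the bench: lift its paddle handle by the red roller grip, by feel, until the hidden pawl is clear, without forcing the paddle against its stop and without hauling on the door while it is still latched, then, with the paddle still held up, ease the door open, and swing it wide, to roughly a right angle. Let go so that the paddle springs back down and the door stays open, and leave everything else on the bench where it is.

Things in the scene. Friction and masses are not known exactly. Their poses are not given: they have to be found in the camera images.
- case: Olive-green equipment case, 220 deep x 220 wide x 250 mm high, heavy, does not move. Origin: centre of its underside. Its own -x axis is the direction the door looks when shut (outward), +y points to the hinge side, z up.
- frame: Fixed front frame of the case, same origin and axes as case. Hidden behind the door it carries the striker that holds the pawl, and a firm rubber stop (about 4 N per mm at the blade) that the pawl meets 0.07 rad of lift (about 4 mm at the blade) after it is clear of the striker. Once the door is 0.15 rad open, the pawl is past both.
- pawl: Steel pawl, 10 x 20 x 30 mm, hidden on the door's back; it slides down 30 mm per rad of paddle lift. It is clear at a lift that differs from case to case (0.20 to 0.87 rad) and cannot be seen. It must never bear over 20 N: some 11 N at the blade, above the spring, against the stop, or 20 N of pull on the latched door.
- paddle_blade (a point): Centre of the red roller grip through the paddle's blade: 18 mm across, 30 mm long with flat ends (along the case's y when shut), free to turn on the blade, so it can be pinched end to end from above and stays in the fingers as the paddle tilts. Blade: 20 mm wide steel, level at rest, 200 mm above the bench, 50 mm below the case's top; roller 79 mm out from the shell.
- paddle_pivot (a point): Point on the paddle's pivot, 55 mm from the blade centre towards the case at the same height; the pivot line runs level along the door.
- door_hinge (a point): Point on the door's upright hinge line, at the height of the paddle pivot (200 mm). The door is 12 mm thick, 200 mm wide, 214 mm high, from 18 to 232 mm above the bench; the paddle is 155 mm along the door from the hinge.
- paddle (a joint): Paddle angle: 0 level at rest, grows as the blade is lifted, rad. A spring returns it: about 3 N at the blade at rest position, 4 to 5 N when lifted.
- door (a joint): Door angle: 0 shut, grows as it opens outward (clockwise seen from above), up to 1.8 rad. A slightly stiff hinge keeps it where it is left (some 1.5 N at the paddle moves it); about 0.01 rad of free play while latched.
- tin: Round tin, 60 mm across, 70 mm high, on top of the case towards its back; leave it there. Origin at its underside.
- flange: Stainless ring flange, 84 mm across, 16 mm high, lying on the bench; bystander.
- screwdriver: Screwdriver lying on the bench; bystander.
- wrench: Wrench lying on the bench; bystander.
- spray: White bottle with a red cap, 64 mm across, 190 mm high; bystander.
- tee: Stainless pipe tee, 90 mm long, lying on the bench; bystander.
- mug: White mug, 80 mm across, 90 mm high; bystander.

How it is judged (in metres and radians):
On the way, in this order (a step that is already met when the one before it is completed fails the run):
1. the paddle is lifted while the door is still shut (value of joint paddle above 0.15 rad and value of joint door below 0.06 rad), for 0.1 s.
2. the door is eased off its frame with the paddle held up (value of joint door above 0.07 rad and value of joint paddle above 0.12 rad).
3. the door is swung wide, to at least 1.2 rad (value of joint door above 1.2 rad), for 0.1 s.
At the end, for the whole second after the job is handed in: The door stands open at 1.2 rad (69 degrees) or more and is at rest, the paddle is back down (under 0.1 rad), and every other thing is within 30 mm of where it began (value of joint door above 1.2 rad and velocity of joint door between -0.05 and 0.05 rad/s and value of joint paddle below 0.1 rad and distance of each of tin, flange, screwdriver, wrench, spray, tee, mug from where it was at the start of the episode below 0.03 m); the robot touches nothing.
It fails at once if the latch is forced: the pawl bears more than 20 N on the striker or the stop (contact force between frame and pawl above 20 N).
It fails at once if the door is flung open, faster than 2.5 rad/s (velocity of joint door above 2.5 rad/s).
It fails at once if a bystander is knocked away, more than 30 mm (distance of any of tin, flange, screwdriver, wrench, spray, tee, mug from where it was at the start of the episode above 0.03 m).
It also fails if it takes over 64 s, if anything falls off the work surface, if the arm or the gripper's body presses on something with over 40 N, if the wrist force passes 120 N, or if a joint passes its speed limit or range.

## Working session

There is one attempt and no reset: what is moved stays moved. The work goes in short steps, Python scripts to look and compute and a tool call to move; the robot and the scene stay as the last step left them, time stands still between calls to the robot, and variables do not carry over. Pictures are saved under pics/ and viewed, about 8 in all and at most 12, crops included, and the job is handed in when it is done.

Besides the shell and the picture viewer there is one more tool, called after ">>>" as name(argument=value, ...) on one line, values as JSON. play_rows: Moves the arm, as the interface text tells. Its arguments: {"type":"object","properties":{"motion":{"type":"string"},"force":{"type":"number"}},"required":["motion"]}

```bash
mkdir -p pics
cat > h.py <<'E'
from plant import *
import numpy as np, cv2
def look(cam,names,save=None):
    f=grab_frame(cam); R=np.array(f["R"]);t=np.array(f["t"])
    if save: cv2.imwrite(save,cv2.cvtColor(np.array(f["image"]),cv2.COLOR_RGB2BGR))
    out={}
    for n in names:
        r=place_of(cam,n)
        if r:
            p=R.T@(np.array(r[0]["xyz"])-t); out[n]=p
            print(cam,n,np.round(p,3),round(r[0]["confidence"],2))
        else: print(cam,n,None)
    return f,out
E
python3 - <<'E'
from h import *
s=read_state();print(s)
n=["case","paddle_blade","paddle_pivot","door_hinge","tin","flange","screwdriver","wrench","spray","tee","mug"]
look("scene",n,"pics/a.png");look("side",n[:4]+["spray","mug"],"pics/b.png")
E
```

```text
{'t': 0.0, 'qpos': array([-6.92974300e+01,  1.76221823e+01,  8.63814876e+01, -8.14837049e-04,
        7.61133549e+01, -4.21202931e+00]), 'joint_vel': array([ 0.0380526 ,  0.02316743,  0.02659296,  0.07804082,  0.12610514,
       -0.06896507]), 'tau': array([-4.02674868e-04, -4.57549810e+01, -2.51918060e+01,  2.04545709e-04,
        1.33392995e-02, -2.73738664e-06]), 'ee_pos': array([ 0.24194936, -0.52085608,  0.23039766]), 'orientation': array([[-7.34960654e-04,  9.06935308e-01,  4.21269280e-01],
       [ 1.90570001e-03,  4.21269899e-01, -9.06933317e-01],
       [-9.99997914e-01,  1.36252568e-04, -2.03796343e-03]]), 'ft_force': array([-0.21955988,  0.12744725,  0.30371484]), 'torque': array([ 0.01633442,  0.00834037, -0.02956508]), 'finger_gap': 0.9969319879585388}
scene case [ 0.648 -0.196 -0.003] 0.85
scene paddle_blade [ 0.501 -0.061  0.2  ] 0.55
scene paddle_pivot [ 0.526 -0.113  0.199] 0.45
scene door_hinge [ 0.674 -0.054  0.2  ] 0.7
scene tin [ 0.699 -0.221  0.252] 0.82
scene flange None
scene screwdriver [ 0.31  -0.307  0.002] 0.62
scene wrench [ 0.597 -0.491 -0.004] 0.87
scene spray [ 0.634  0.403 -0.006] 0.96
scene tee [0.356 0.433 0.002] 0.63
scene mug [0.517 0.404 0.002] 0.93
side case [ 0.648 -0.196  0.001] 0.78
side paddle_blade [ 0.502 -0.061  0.201] 0.46
side paddle_pivot [ 0.531 -0.112  0.2  ] 0.53
side door_hinge None
side spray [ 0.635  0.408 -0.004] 0.66
side mug [ 0.522  0.403 -0.001] 0.96
```

View pics/a.png

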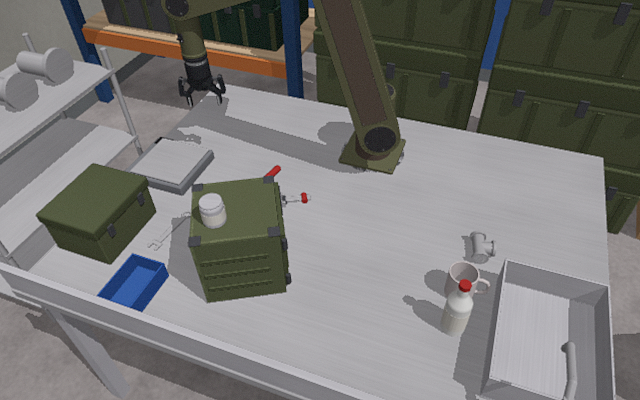

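View pics/b.png

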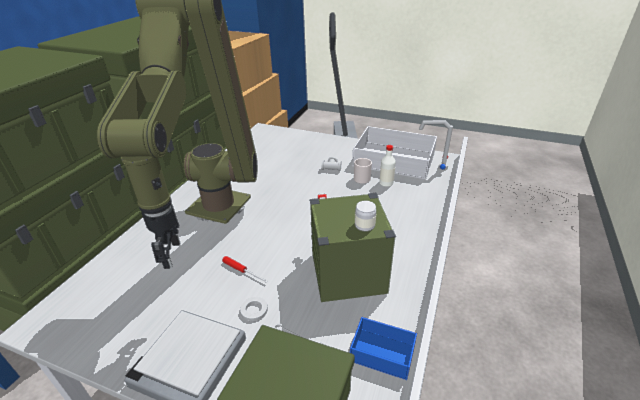

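The paddle's red grip is at about (303,198) in the scene picture, on the case's +y/-x side, and the door swings toward +y into free space. The tin sits at (211,208) on top, and the mug and spray are far off at (460,290). I'll hover over the grip.

>>> play_rows(motion="-80 0 0 0 0 0 85; -100 0 0 0 0 0 85; -100 430 -309 -1.64 0 0 85; -100 430 -309 -1.64 0 0 85; -100 430 -309 -1.64 0 0 85; -100 430 -309 -1.64 0 0 85; -100 430 -309 -1.64 0 0 85; -100 430 -309 -1.64 0 0 85; -100 430 -309 -1.64 0 0 85; -100 430 -309 -1.64 0 0 85; -100 430 -309 -1.64 0 0 85; -100 430 -309 -1.64 0 0 85; -100 430 -309 -1.64 0 0 85; -100 430 -309 -1.64 0 0 85; -100 430 -309 -1.64 0 0 85; -100 430 -309 -1.64 0 0 85; -100 430 -309 -1.64 0 0 85; -100 430 -309 -1.64 0 0 85; -100 430 -309 -1.64 0 0 85; -100 430 -309 -1.64 0 0 85", force=40)

```text
t: 2.62
ee_pos: [0.5014, -0.0613, 0.3313]
orientation: [[-0.0, -0.481, 0.877], [-0.0, 0.877, 0.481], [-1.0, -0.0, -0.0]]
ft_force: [0.5, -0.6, 1.0]
finger_gap: 0.994
```

Run:
```python
from h import *
import plant; print([ (k,getattr(plant,k)) for k in dir(plant) if not k.startswith('_') and isinstance(getattr(plant,k),(int,float))])
s=read_state();print(s['ee_pos'],s['orientation'].round(3),s['qpos'].round(1),s['ft_force'])
look("wrist",["paddle_blade","paddle_pivot","door_hinge","case"],"pics/c.png")
look("scene",["paddle_blade","paddle_pivot","flange"]);look("side",["paddle_blade","paddle_pivot","flange"])
```

```text
[('grip_depth', 0.0187)]
[ 0.50138875 -0.06132884  0.33131071] [[-0.    -0.481  0.877]
 [-0.     0.877  0.481]
 [-1.    -0.    -0.   ]] [-11.8   8.2  84.6  -0.   87.2 -40.5] [ 0.51220142 -0.57055747  0.9504368 ]
wrist paddle_blade None
wrist paddle_pivot [ 0.529 -0.11   0.198] 0.82
wrist door_hinge [ 0.67  -0.049  0.2  ] 0.8
wrist case None
scene paddle_blade [ 0.501 -0.06   0.202] 0.61
scene paddle_pivot [ 0.527 -0.114  0.198] 0.44
scene flange None
side paddle_blade [ 0.501 -0.058  0.2  ] 0.4
side paddle_pivot [ 0.531 -0.113  0.197] 0.45
side flange [ 0.422 -0.444 -0.002] 0.66
```

View pics/c.png

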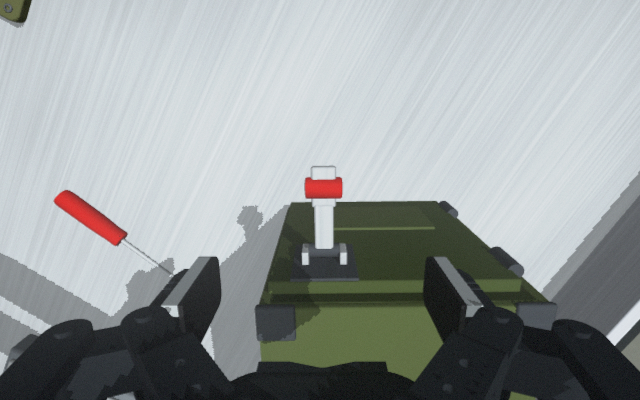

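The wrist view shows the red roller at (324,188), nearly horizontal and centred between the fingers. The blade runs down to the pivot at (325,255). I'll work out the position and axis from the red pixels.

```bash
cat >> h.py <<'E'
def ray(f,uv,z):
    R=np.array(f["R"]);c=-R.T@np.array(f["t"])
    d=R.T@np.array([(uv[0]-f["cx"])/f["fx"],(uv[1]-f["cy"])/f["fy"],1]); return c+d*(z-c[2])/d[2]
E
python3 - <<'E'
from h import *
f=grab_frame("wrist");im=np.array(f["image"]).astype(int)
m=((im[...,0]>120)&(im[...,1]<80)&(im[...,2]<80));m[:,:260]=0;m[:,400:]=0
ys,xs=np.nonzero(m);print(len(xs),xs.min(),xs.max(),ys.min(),ys.max(),xs.mean(),ys.mean())
p=ray(f,(xs.mean(),ys.mean()),.205);print("roller",p)
r=cv2.minAreaRect(np.c_[xs,ys].astype(np.float32));print(r)
# case top edges: front/back lines at z=.25 
g=im[...,1]-im[...,2]
E1=[];
for u in (300,340,380,420):
    col=np.array(im[195:215,u]).sum(1); k=195+np.abs(np.diff(col)).argmax(); col2=im[295:312,u].sum(1); k2=295+np.abs(np.diff(col2)).argmax()
    print(u,k,k2)
a=ray(f,(xs.min(),np.median(ys[xs<=xs.min()+2])),.2);b=ray(f,(xs.max(),np.median(ys[xs>=xs.max()-2])),.2);print(a,b,np.degrees(np.arctan2(*(b-a)[1::-1])),np.linalg.norm(b-a))
E
```

```text
674 304 340 178 198 321.71216617210683 189.08308605341247
roller [ 0.50236307 -0.05914246  0.205     ]
((322.0, 188.0), (20.0, 36.0), 90.0)
300 202 309
340 202 308
380 201 307
420 201 307
[ 0.48992947 -0.0664899   0.2       ] [ 0.51562465 -0.05230335  0.2       ] 28.903501871763204 0.029351331860743513
```

>>> play_rows(motion="30 1.3 1.4 0 0 0 85; 60 1.3 1.4 0 0 0 70; 90 1.3 1.4 0 0 0 60; 120 1.3 1.4 0 0 0 60; 140 1.3 1.4 0 0 0 60; 152 1.3 1.4 0 0 0 60; 152 1.3 1.4 0 0 0 50; 152 1.3 1.4 0 0 0 45; 152 1.3 1.4 0 0 0 40; 152 1.3 1.4 0 0 0 38; 152 1.3 1.4 0 0 0 38; 152 1.3 1.4 0 0 0 38", force=20)

```text
t: 4.32
ee_pos: [0.5033, -0.0584, 0.1803]
orientation: [[0.002, -0.483, 0.876], [-0.0, 0.876, 0.483], [-1.0, -0.001, 0.002]]
ft_force: [-0.1, -0.4, -0.1]
finger_gap: 0.441
```

Run:
```python
from h import *
look("wrist",["paddle_blade","paddle_pivot","door_hinge"],"pics/d.png")
```

```text
wrist paddle_blade [ 0.506 -0.057  0.194] 0.78
wrist paddle_pivot None
wrist door_hinge None
```

View pics/d.png

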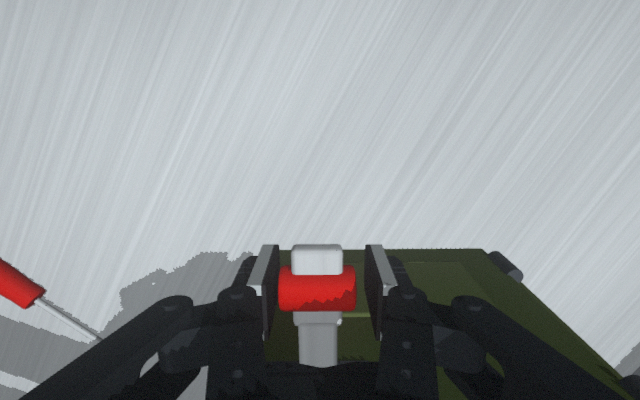

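The wrist view shows the roller at (317,290) between the pads, about 1.5 mm left of the fingers' centre. I'll shift and close softly.

>>> play_rows(motion="0 0 -1.5 0 0 0 38; 0 0 -1.5 0 0 0 35; 0 0 -1.5 0 0 0 32; 0 0 -1.5 0 0 0 30; 0 0 -1.5 0 0 0 28; 0 0 -1.5 0 0 0 26; 0 0 -1.5 0 0 0 25; 0 0 -1.5 0 0 0 25", force=30)

```text
t: 5.18
ee_pos: [0.5014, -0.059, 0.1794]
orientation: [[0.0, -0.483, 0.876], [0.0, 0.876, 0.483], [-1.0, -0.0, 0.0]]
ft_force: [-0.2, 0.1, 1.2]
finger_gap: 0.346
```

>>> play_rows(motion="-2.7 -0.1 0 0 0 0 25; -5.5 -0.3 0 0 0 0 25; -8.2 -0.6 0 0 0 0 25; -10.9 -1.1 0 0 0 0 25; -13.0 -1.6 0 0 0 0 25; -13.0 -1.6 0 0 0 0 25; -13.0 -1.6 0 0 0 0 25; -13.0 -1.6 0 0 0 0 25")

```text
t: 5.85
ee_pos: [0.502, -0.0603, 0.1922]
orientation: [[-0.0, -0.483, 0.876], [0.0, 0.876, 0.483], [-1.0, 0.0, 0.0]]
ft_force: [1.1, 2.2, -3.9]
finger_gap: 0.347
```

Run:
```python
import numpy as np
a=lambda t:np.array([-55*np.sin(t),-55*(1-np.cos(t))])
t0=np.arcsin(13/55)
print(t0)
for i in range(24): print(round(t0+.03*(i+1),3),(a(t0+.03*(i+1))-a(t0+.03*i)).round(2))
```

```text
0.23862173131373626
0.269 [-1.6  -0.41]
0.299 [-1.58 -0.46]
0.329 [-1.57 -0.51]
0.359 [-1.55 -0.56]
0.389 [-1.54 -0.6 ]
0.419 [-1.52 -0.65]
0.449 [-1.5  -0.69]
0.479 [-1.48 -0.74]
0.509 [-1.45 -0.78]
0.539 [-1.43 -0.83]
0.569 [-1.4  -0.87]
0.599 [-1.38 -0.91]
0.629 [-1.35 -0.95]
0.659 [-1.32 -0.99]
0.689 [-1.29 -1.03]
0.719 [-1.26 -1.07]
0.749 [-1.23 -1.1 ]
0.779 [-1.19 -1.14]
0.809 [-1.16 -1.18]
0.839 [-1.12 -1.21]
0.869 [-1.08 -1.24]
0.899 [-1.05 -1.28]
0.929 [-1.01 -1.31]
0.959 [-0.97 -1.34]
```

>>> play_rows(motion="-0.8 -0.2 0 0 0 0 25; -1.6 -0.4 0 0 0 0 25; -1.6 -0.4 0 0 0 0 25; -1.6 -0.4 0 0 0 0 25; -1.6 -0.4 0 0 0 0 25")

```text
t: 6.27
ee_pos: [0.5022, -0.0607, 0.1939]
orientation: [[-0.0, -0.483, 0.876], [0.0, 0.876, 0.483], [-1.0, 0.0, 0.0]]
ft_force: [1.2, 2.0, -3.0]
finger_gap: 0.341
```

>>> play_rows(motion="-0.8 -0.2 0 0 0 0 25; -1.6 -0.4 0 0 0 0 25; -1.6 -0.4 0 0 0 0 25; -1.6 -0.4 0 0 0 0 25; -1.6 -0.4 0 0 0 0 25")

```text
t: 6.68
ee_pos: [0.5025, -0.0611, 0.1955]
orientation: [[0.0, -0.483, 0.876], [0.0, 0.876, 0.483], [-1.0, 0.0, 0.0]]
ft_force: [1.8, 2.9, -2.8]
finger_gap: 0.343
```

>>> play_rows(motion="-0.8 -0.2 0 0 0 0 25; -1.6 -0.5 0 0 0 0 25; -1.6 -0.5 0 0 0 0 25; -1.6 -0.5 0 0 0 0 25; -1.6 -0.5 0 0 0 0 25")

```text
t: 7.1
ee_pos: [0.5027, -0.0615, 0.1971]
orientation: [[0.0, -0.483, 0.876], [0.0, 0.876, 0.483], [-1.0, 0.0, 0.0]]
ft_force: [1.0, 1.2, -2.4]
finger_gap: 0.348
```

>>> play_rows(motion="-0.8 -0.3 0 0 0 0 25; -1.6 -0.6 0 0 0 0 25; -1.6 -0.6 0 0 0 0 25; -1.6 -0.6 0 0 0 0 25; -1.6 -0.6 0 0 0 0 25")

```text
t: 7.52
ee_pos: [0.503, -0.062, 0.1987]
orientation: [[0.0, -0.483, 0.876], [0.0, 0.876, 0.483], [-1.0, 0.0, 0.0]]
ft_force: [1.5, 2.4, -3.6]
finger_gap: 0.346
```

>>> play_rows(motion="-0.8 -0.3 0 0 0 0 25; -1.5 -0.6 0 0 0 0 25; -1.5 -0.6 0 0 0 0 25; -1.5 -0.6 0 0 0 0 25; -1.5 -0.6 0 0 0 0 25")

```text
t: 7.93
ee_pos: [0.5033, -0.0626, 0.2003]
orientation: [[0.0, -0.483, 0.876], [0.0, 0.876, 0.483], [-1.0, 0.0, 0.0]]
ft_force: [1.0, 2.6, -4.1]
finger_gap: 0.346
```

>>> play_rows(motion="-0.8 -0.3 0 0 0 0 25; -1.5 -0.6 0 0 0 0 25; -1.5 -0.6 0 0 0 0 25; -1.5 -0.6 0 0 0 0 25; -1.5 -0.6 0 0 0 0 25")

```text
t: 8.35
ee_pos: [0.5036, -0.0631, 0.2017]
orientation: [[0.0, -0.483, 0.876], [0.0, 0.876, 0.483], [-1.0, 0.0, 0.0]]
ft_force: [1.4, 2.2, -3.3]
finger_gap: 0.341
```

>>> play_rows(motion="-0.8 -0.3 0 0 0 0 25; -1.5 -0.7 0 0 0 0 25; -1.5 -0.7 0 0 0 0 25; -1.5 -0.7 0 0 0 0 25; -1.5 -0.7 0 0 0 0 25")

```text
t: 8.77
ee_pos: [0.5039, -0.0637, 0.2032]
orientation: [[0.0, -0.483, 0.876], [0.0, 0.876, 0.483], [-1.0, 0.0, 0.0]]
ft_force: [1.5, 3.6, -2.9]
finger_gap: 0.343
```

>>> play_rows(motion="-0.8 -0.4 0 0 0 0 25; -1.5 -0.75 0 0 0 0 25; -1.5 -0.75 0 0 0 0 25; -1.5 -0.75 0 0 0 0 25; -1.5 -0.75 0 0 0 0 25")

```text
t: 9.18
ee_pos: [0.5043, -0.0644, 0.2047]
orientation: [[0.0, -0.483, 0.876], [0.0, 0.876, 0.483], [-1.0, 0.0, 0.0]]
ft_force: [1.4, 4.0, -1.9]
finger_gap: 0.347
```

>>> play_rows(motion="-0.8 -0.4 0 0 0 0 25; -1.45 -0.75 0 0 0 0 25; -1.45 -0.75 0 0 0 0 25; -1.45 -0.75 0 0 0 0 25; -1.45 -0.75 0 0 0 0 25")

```text
t: 9.6
ee_pos: [0.5046, -0.0651, 0.2062]
orientation: [[0.0, -0.483, 0.876], [0.0, 0.876, 0.483], [-1.0, 0.0, 0.0]]
ft_force: [2.1, 3.7, -3.9]
finger_gap: 0.345
```

>>> play_rows(motion="-0.7 -0.4 0 0 0 0 25; -1.45 -0.8 0 0 0 0 25; -1.45 -0.8 0 0 0 0 25; -1.45 -0.8 0 0 0 0 25; -1.45 -0.8 0 0 0 0 25")

```text
t: 10.02
ee_pos: [0.5051, -0.0658, 0.2076]
orientation: [[0.0, -0.483, 0.876], [0.0, 0.876, 0.483], [-1.0, -0.0, 0.0]]
ft_force: [1.6, 3.3, -3.6]
finger_gap: 0.348
```

>>> play_rows(motion="-0.7 -0.4 0 0 0 0 25; -1.4 -0.85 0 0 0 0 25; -1.4 -0.85 0 0 0 0 25; -1.4 -0.85 0 0 0 0 25; -1.4 -0.85 0 0 0 0 25")

```text
t: 10.43
ee_pos: [0.5055, -0.0665, 0.209]
orientation: [[0.0, -0.483, 0.876], [0.0, 0.876, 0.483], [-1.0, -0.0, 0.0]]
ft_force: [2.1, 5.2, -3.7]
finger_gap: 0.347
```

>>> play_rows(motion="-0.6 -0.4 0 0 0 0 25; -1.1 -0.7 0 0 0 0 25; -1.1 -0.7 0 0 0 0 25; -1.1 -0.7 0 0 0 0 25; -1.1 -0.7 0 0 0 0 25")

```text
t: 10.85
ee_pos: [0.5058, -0.0672, 0.2101]
orientation: [[0.0, -0.483, 0.876], [-0.0, 0.876, 0.483], [-1.0, -0.0, 0.0]]
ft_force: [2.4, 4.0, -2.7]
finger_gap: 0.347
```

>>> play_rows(motion="-0.7 -0.45 0 0 0 0 25; -1.35 -0.9 0 0 0 0 25; -1.35 -0.9 0 0 0 0 25; -1.35 -0.9 0 0 0 0 25; -1.35 -0.9 0 0 0 0 25")

```text
t: 11.27
ee_pos: [0.5063, -0.068, 0.2115]
orientation: [[0.0, -0.483, 0.876], [-0.0, 0.876, 0.483], [-1.0, -0.0, 0.0]]
ft_force: [2.6, 2.8, -3.9]
finger_gap: 0.344
```

>>> play_rows(motion="-0.7 -0.45 0 0 0 0 25; -1.3 -0.95 0 0 0 0 25; -1.3 -0.95 0 0 0 0 25; -1.3 -0.95 0 0 0 0 25; -1.3 -0.95 0 0 0 0 25")

```text
t: 11.68
ee_pos: [0.5067, -0.0688, 0.2127]
orientation: [[0.0, -0.483, 0.876], [-0.0, 0.876, 0.483], [-1.0, -0.0, 0.0]]
ft_force: [2.7, 3.2, -4.1]
finger_gap: 0.345
```

>>> play_rows(motion="-0.65 -0.5 0 0 0 0 25; -1.3 -1.0 0 0 0 0 25; -1.3 -1.0 0 0 0 0 25; -1.3 -1.0 0 0 0 0 25; -1.3 -1.0 0 0 0 0 25")

```text
t: 12.1
ee_pos: [0.5072, -0.0697, 0.2141]
orientation: [[0.0, -0.483, 0.876], [-0.0, 0.876, 0.483], [-1.0, -0.0, 0.0]]
ft_force: [3.4, 2.2, -4.0]
finger_gap: 0.342
```

>>> play_rows(motion="-0.65 -0.5 0 0 0 0 25; -1.25 -1.0 0 0 0 0 25; -1.25 -1.0 0 0 0 0 25; -1.25 -1.0 0 0 0 0 25; -1.25 -1.0 0 0 0 0 25")

```text
t: 12.52
ee_pos: [0.5077, -0.0706, 0.2153]
orientation: [[0.0, -0.483, 0.876], [-0.0, 0.876, 0.483], [-1.0, -0.0, 0.0]]
ft_force: [4.1, 2.6, -4.9]
finger_gap: 0.344
```

>>> play_rows(motion="-0.65 -0.5 0 0 0 0 25; -1.25 -1.05 0 0 0 0 25; -1.25 -1.05 0 0 0 0 25; -1.25 -1.05 0 0 0 0 25; -1.25 -1.05 0 0 0 0 25")

```text
t: 12.93
ee_pos: [0.5082, -0.0715, 0.2166]
orientation: [[0.0, -0.483, 0.876], [-0.0, 0.876, 0.483], [-1.0, -0.0, 0.0]]
ft_force: [4.1, 2.1, -5.6]
finger_gap: 0.344
```

>>> play_rows(motion="-0.6 -0.55 0 0 0 0 25; -1.2 -1.1 0 0 0 0 25; -1.2 -1.1 0 0 0 0 25; -1.2 -1.1 0 0 0 0 25; -1.2 -1.1 0 0 0 0 25")

```text
t: 13.35
ee_pos: [0.5088, -0.0725, 0.2178]
orientation: [[0.0, -0.483, 0.876], [-0.0, 0.876, 0.483], [-1.0, -0.0, 0.0]]
ft_force: [4.4, 2.1, -6.2]
finger_gap: 0.341
```

>>> play_rows(motion="-0.6 -0.55 0 0 0 0 25; -1.15 -1.15 0 0 0 0 25; -1.15 -1.15 0 0 0 0 25; -1.15 -1.15 0 0 0 0 25; -1.15 -1.15 0 0 0 0 25")

```text
t: 13.77
ee_pos: [0.5093, -0.0734, 0.2188]
orientation: [[0.0, -0.483, 0.876], [-0.0, 0.876, 0.483], [-1.0, -0.0, 0.0]]
ft_force: [5.1, 1.1, -6.9]
finger_gap: 0.35
```

>>> play_rows(motion="-0.5 -0.8 0 0 0 0 25; -1.0 -1.5 0 0 0 0 25; -1.0 -1.5 0 0 0 0 25; -1.0 -1.5 0 0 0 0 25; -1.0 -1.5 0 0 0 0 25")

```text
t: 14.18
ee_pos: [0.5099, -0.0744, 0.2199]
orientation: [[-0.0, -0.483, 0.876], [0.001, 0.876, 0.483], [-1.0, 0.0, 0.0]]
ft_force: [4.1, 3.5, -5.7]
finger_gap: 0.348
```

>>> play_rows(motion="-0.5 -0.6 0 0 0 0 25; -1.0 -1.2 0 0 0 0 25; -1.0 -1.2 0 0 0 0 25; -1.0 -1.2 0 0 0 0 25; -1.0 -1.2 0 0 0 0 25")

```text
t: 14.6
ee_pos: [0.5103, -0.0754, 0.2209]
orientation: [[-0.0, -0.483, 0.876], [0.001, 0.876, 0.483], [-1.0, 0.001, 0.0]]
ft_force: [4.3, 3.5, -5.4]
finger_gap: 0.35
```

>>> play_rows(motion="-0.5 -0.6 0 0 0 0 25; -1.0 -1.2 0 0 0 0 25; -1.0 -1.2 0 0 0 0 25; -1.0 -1.2 0 0 0 0 25; -1.0 -1.2 0 0 0 0 25")

```text
t: 15.02
ee_pos: [0.5109, -0.0764, 0.2219]
orientation: [[-0.0, -0.483, 0.876], [0.001, 0.876, 0.483], [-1.0, 0.001, 0.0]]
ft_force: [3.6, 3.5, -5.8]
finger_gap: 0.342
```

Run:
```python
from h import *
look("side",["paddle_blade","paddle_pivot"],"pics/e0.png");f,_=look("scene",["paddle_blade","paddle_pivot"],"pics/e.png")
a=cv2.imread("pics/e.png")[140:260,220:380];cv2.imwrite("pics/e1.png",cv2.resize(a,None,fx=5,fy=5,interpolation=2))
s=read_state();print(s['ft_force'],s['torque'])
```

```text
side paddle_blade [ 0.513 -0.077  0.241] 0.39
side paddle_pivot [ 0.534 -0.112  0.199] 0.53
scene paddle_blade [ 0.512 -0.077  0.247] 0.48
scene paddle_pivot [ 0.527 -0.114  0.199] 0.61
[ 3.87839034  2.79840335 -5.63154575] [ 0.50136197 -0.66638866  0.02200687]
```

View pics/e1.png

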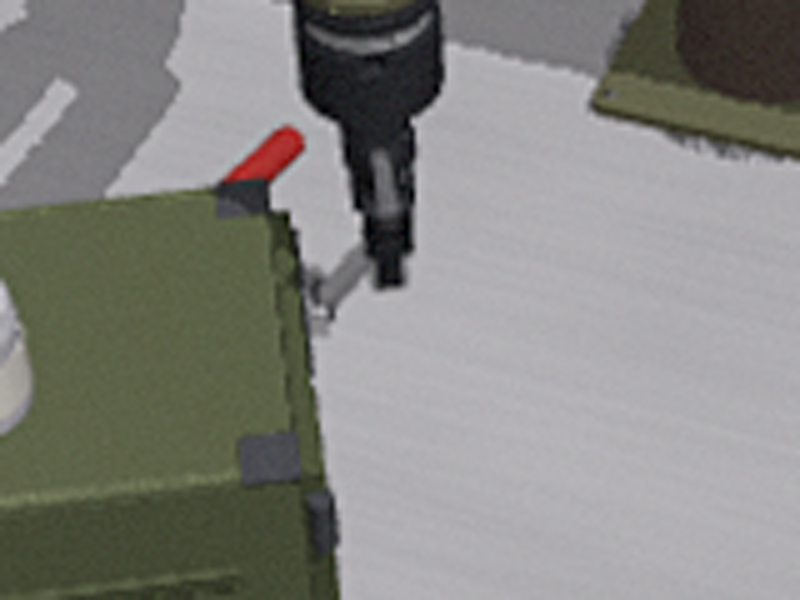

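The crop shows the paddle tilted steeply up at (345,275), with the grip held in the fingers at (388,265) and the door still shut. The force is only the spring's, so I'll go on feeling.

>>> play_rows(motion="-0.4 -0.5 0 0 0 0 25; -0.8 -1.0 0 0 0 0 25; -0.8 -1.0 0 0 0 0 25; -0.8 -1.0 0 0 0 0 25; -0.8 -1.0 0 0 0 0 25")

```text
t: 15.73
ee_pos: [0.5114, -0.0772, 0.2226]
orientation: [[-0.0, -0.483, 0.876], [0.001, 0.876, 0.483], [-1.0, 0.001, 0.0]]
ft_force: [3.8, 4.0, -5.1]
finger_gap: 0.346
```

>>> play_rows(motion="-0.4 -0.5 0 0 0 0 25; -0.8 -1.0 0 0 0 0 25; -0.8 -1.0 0 0 0 0 25; -0.8 -1.0 0 0 0 0 25; -0.8 -1.0 0 0 0 0 25")

```text
t: 16.15
ee_pos: [0.5117, -0.0778, 0.2232]
orientation: [[-0.001, -0.483, 0.876], [0.001, 0.876, 0.483], [-1.0, 0.002, -0.0]]
ft_force: [4.7, 4.7, -7.5]
finger_gap: 0.343
```

>>> play_rows(motion="-0.2 -0.3 0 0 0 0 25; -0.5 -0.6 0 0 0 0 25; -0.5 -0.6 0 0 0 0 25; -0.5 -0.6 0 0 0 0 25")

```text
t: 16.48
ee_pos: [0.5119, -0.0781, 0.2234]
orientation: [[-0.001, -0.483, 0.876], [0.002, 0.876, 0.483], [-1.0, 0.002, -0.0]]
ft_force: [4.4, 4.9, -8.0]
finger_gap: 0.347
```

Stop felt: the force rises and motion lags. I'll back off to mid-window.

>>> play_rows(motion="0.7 0.9 0 0 0 0 25; 1.4 1.8 0 0 0 0 25; 2.0 2.6 0 0 0 0 25; 2.0 2.6 0 0 0 0 25; 2.0 2.6 0 0 0 0 25")

```text
t: 16.9
ee_pos: [0.5109, -0.0764, 0.2219]
orientation: [[-0.0, -0.483, 0.876], [0.001, 0.876, 0.483], [-1.0, 0.001, 0.0]]
ft_force: [3.7, 3.4, -6.6]
finger_gap: 0.342
```

```bash
cat > arc.py <<'E'
import sys
from h import *
# args: hinge x y, list of door angle increments from now
h=np.array([float(sys.argv[1]),float(sys.argv[2])]); s=read_state(); R=s['orientation']; p=s['ee_pos']
for a in np.arange(float(sys.argv[3]),float(sys.argv[4])+1e-9,float(sys.argv[3])):
    c,si=np.cos(-a),np.sin(-a); q=h+np.array([[c,-si],[si,c]])@(p[:2]-h)
    d=R.T@np.array([*(q-p[:2]),0]); print(round(a,3),(d*1000).round(1),q.round(3))
E
python3 arc.py .672 -.0515 .02 .2; python3 -c "
from h import *
s=read_state();print(s['ee_pos'],s['ft_force'])"
```

```text
0.02 [0.  3.  1.2] [ 0.51  -0.073]
0.04 [0.  6.1 2.4] [ 0.51 -0.07]
0.06 [0.  9.1 3.6] [ 0.51  -0.067]
0.08 [ 0.  12.1  5. ] [ 0.509 -0.063]
0.1 [ 0.  15.   6.4] [ 0.509 -0.06 ]
0.12 [ 0.  17.9  7.8] [ 0.509 -0.057]
0.14 [ 0.  20.8  9.3] [ 0.509 -0.054]
0.16 [ 0.  23.7 10.9] [ 0.509 -0.05 ]
0.18 [ 0.  26.5 12.5] [ 0.509 -0.047]
0.2 [ 0.  29.3 14.2] [ 0.509 -0.044]
[ 0.51093187 -0.07636151  0.22186788] [ 3.67862997  3.4305401  -6.56431309]
```

>>> play_rows(motion="0 1 0.4 0.007 0 0 25; 0 2 0.8 0.013 0 0 25; 0 3 1.2 0.02 0 0 25; 0 4.5 1.8 0.03 0 0 25; 0 4.5 1.8 0.03 0 0 25; 0 4.5 1.8 0.03 0 0 25")

```text
t: 17.4
ee_pos: [0.5103, -0.0719, 0.2219]
orientation: [[-0.001, -0.457, 0.89], [-0.0, 0.89, 0.457], [-1.0, 0.0, -0.0]]
ft_force: [4.5, 0.6, -8.4]
finger_gap: 0.347
```

```bash
python3 arc.py .674 -.0505 .02 .2
```

```text
0.02 [0.  3.1 1.1] [ 0.51  -0.069]
0.04 [0.  6.2 2.4] [ 0.51  -0.065]
0.06 [0.  9.2 3.6] [ 0.509 -0.062]
0.08 [ 0.  12.2  4.9] [ 0.509 -0.059]
0.1 [ 0.  15.2  6.3] [ 0.509 -0.055]
0.12 [ 0.  18.2  7.8] [ 0.509 -0.052]
0.14 [ 0.  21.1  9.3] [ 0.509 -0.049]
0.16 [ 0.  24.1 10.9] [ 0.509 -0.046]
0.18 [ 0.  26.9 12.5] [ 0.509 -0.042]
0.2 [ 0.  29.8 14.2] [ 0.509 -0.039]
```

>>> play_rows(motion="0 1.5 0.5 0.01 0 0 25; 0 3.1 1.1 0.02 0 0 25; 0 4.7 1.7 0.03 0 0 25; 0 6.2 2.4 0.04 0 0 25; 0 6.2 2.4 0.04 0 0 25; 0 6.2 2.4 0.04 0 0 25")

```text
t: 17.9
ee_pos: [0.5095, -0.0651, 0.222]
orientation: [[-0.001, -0.421, 0.907], [0.0, 0.907, 0.421], [-1.0, 0.0, -0.0]]
ft_force: [3.2, 0.7, -7.6]
finger_gap: 0.347
```

The door moves freely, so I'll carry on round the arc.

```bash
python3 arc.py .674 -.0505 .04 .68
```

```text
0.04 [0.  6.2 2.4] [ 0.509 -0.059]
0.08 [ 0.  12.2  5. ] [ 0.509 -0.052]
0.12 [ 0.  18.2  7.8] [ 0.509 -0.045]
0.16 [ 0.  24.  10.9] [ 0.509 -0.039]
0.2 [ 0.  29.8 14.2] [ 0.51  -0.032]
0.24 [ 0.  35.3 17.7] [ 0.511 -0.026]
0.28 [ 0.  40.8 21.5] [ 0.512 -0.019]
0.32 [ 0.  46.  25.5] [ 0.513 -0.013]
0.36 [ 0.  51.2 29.6] [ 0.515 -0.006]
0.4 [ 0.  56.1 34. ] [0.517 0.   ]
0.44 [ 0.  60.9 38.6] [0.519 0.006]
0.48 [ 0.  65.4 43.4] [0.521 0.012]
0.52 [ 0.  69.8 48.3] [0.524 0.019]
0.56 [ 0.  74.  53.4] [0.527 0.024]
0.6 [ 0.  78.  58.7] [0.53 0.03]
0.64 [ 0.  81.7 64.1] [0.533 0.036]
0.68 [ 0.  85.3 69.7] [0.537 0.042]
```

>>> play_rows(motion="0 3.1 1.2 0.02 0 0 25; 0 6.2 2.4 0.04 0 0 25; 0 12.2 5 0.08 0 0 25; 0 18.2 7.8 0.12 0 0 25; 0 24 10.9 0.16 0 0 25; 0 29.8 14.2 0.2 0 0 25; 0 35.3 17.7 0.24 0 0 25; 0 40.8 21.5 0.28 0 0 25; 0 46 25.5 0.32 0 0 25; 0 51.2 29.6 0.36 0 0 25; 0 56.1 34 0.4 0 0 25; 0 56.1 34 0.4 0 0 25; 0 56.1 34 0.4 0 0 25")

```text
t: 18.98
ee_pos: [0.5159, 0.0001, 0.2219]
orientation: [[-0.002, -0.035, 0.999], [0.0, 0.999, 0.035], [-1.0, 0.0, -0.002]]
ft_force: [-0.8, 1.2, -5.2]
finger_gap: 0.343
```

```bash
python3 arc.py .674 -.0505 .04 .56
```

```text
0.04 [-0.   6.2  2.4] [0.518 0.006]
0.08 [-0.  12.3  5. ] [0.52  0.013]
0.12 [-0.  18.3  7.8] [0.523 0.019]
0.16 [-0.  24.2 10.9] [0.526 0.025]
0.2 [-0.  29.9 14.3] [0.529 0.03 ]
0.24 [-0.  35.5 17.8] [0.532 0.036]
0.28 [-0.  41.  21.6] [0.536 0.042]
0.32 [-0.  46.3 25.6] [0.54  0.047]
0.36 [-0.  51.4 29.8] [0.544 0.052]
0.4 [-0.1 56.4 34.2] [0.548 0.058]
0.44 [-0.1 61.2 38.8] [0.553 0.063]
0.48 [-0.1 65.8 43.6] [0.557 0.067]
0.52 [-0.1 70.2 48.5] [0.562 0.072]
0.56 [-0.1 74.4 53.7] [0.567 0.076]
```

>>> play_rows(motion="0 6.2 2.4 0.04 0 0 25; 0 12.3 5 0.08 0 0 25; 0 18.3 7.8 0.12 0 0 25; 0 24.2 10.9 0.16 0 0 25; 0 29.9 14.3 0.2 0 0 25; 0 35.5 17.8 0.24 0 0 25; 0 41 21.6 0.28 0 0 25; 0 46.3 25.6 0.32 0 0 25; 0 51.4 29.8 0.36 0 0 25; 0 56.4 34.2 0.4 0 0 25; 0 61.2 38.8 0.44 0 0 25; 0 65.8 43.6 0.48 0 0 25; 0 70.2 48.5 0.52 0 0 25; 0 74.4 53.7 0.56 0 0 25; 0 74.4 53.7 0.56 0 0 25; 0 74.4 53.7 0.56 0 0 25")

```text
t: 20.32
ee_pos: [0.5664, 0.0768, 0.2216]
orientation: [[-0.004, 0.501, 0.865], [0.002, 0.865, -0.501], [-1.0, -0.001, -0.004]]
ft_force: [-2.0, 3.9, -4.9]
finger_gap: 0.345
```

```bash
python3 arc.py .674 -.0505 .04 .48
```

```text
0.04 [-0.   6.2  2.4] [0.572 0.081]
0.08 [-0.  12.4  5. ] [0.577 0.085]
0.12 [-0.  18.4  7.9] [0.582 0.089]
0.16 [-0.1 24.3 11. ] [0.588 0.092]
0.2 [-0.1 30.1 14.3] [0.594 0.096]
0.24 [-0.1 35.7 17.9] [0.6   0.099]
0.28 [-0.1 41.2 21.7] [0.606 0.102]
0.32 [-0.1 46.5 25.7] [0.612 0.104]
0.36 [-0.2 51.7 29.9] [0.618 0.107]
0.4 [-0.2 56.7 34.3] [0.624 0.109]
0.44 [-0.2 61.5 38.9] [0.631 0.111]
0.48 [-0.2 66.1 43.7] [0.637 0.112]
```

>>> play_rows(motion="0 6.2 2.4 0.04 0 0 25; 0 12.4 5 0.08 0 0 25; 0 18.4 7.9 0.12 0 0 25; 0 24.3 11 0.16 0 0 25; 0 30.1 14.3 0.2 0 0 25; 0 35.7 17.9 0.24 0 0 25; 0 41.2 21.7 0.28 0 0 25; 0 46.5 25.7 0.32 0 0 25; 0 51.7 29.9 0.36 0 0 25; 0 56.7 34.3 0.4 0 0 25; 0 61.5 38.9 0.44 0 0 25; 0 66.1 43.7 0.48 0 0 25; 0 66.1 43.7 0.48 0 0 25; 0 66.1 43.7 0.48 0 0 25; 0 66.1 43.7 0.48 0 0 25")

```text
t: 21.57
ee_pos: [0.6377, 0.1124, 0.2214]
orientation: [[-0.004, 0.844, 0.536], [0.003, 0.536, -0.844], [-1.0, -0.002, -0.004]]
ft_force: [-1.5, 5.7, -5.3]
finger_gap: 0.344
```

>>> play_rows(motion="4 4.5 0 0 0 0 25; 8 8.3 0 0 0 0 25; 12 11.2 0 0 0 0 25; 16 13.5 0 0 0 0 25; 20 15.5 0 0 0 0 25; 24 17 0 0 0 0 25; 28 18.3 0 0 0 0 25; 32 19.2 0 0 0 0 25; 36 19.8 0 0 0 0 25; 39 20 0 0 0 0 25; 39 20 0 0 0 0 25; 39 20 0 0 0 0 25")

```text
t: 22.57
ee_pos: [0.6541, 0.1226, 0.1827]
orientation: [[-0.004, 0.844, 0.536], [0.002, 0.536, -0.844], [-1.0, -0.003, -0.004]]
ft_force: [-3.6, 4.4, -3.1]
finger_gap: 0.348
```

Run:
```python
from h import *
look("scene",["paddle_blade","paddle_pivot","door_hinge"],"pics/f.png");look("side",["paddle_blade","paddle_pivot"])
a=cv2.imread("pics/f.png")[120:320,180:480];cv2.imwrite("pics/f1.png",cv2.resize(a,None,fx=2.6,fy=2.6,interpolation=2))
```

```text
scene paddle_blade [0.651 0.12  0.206] 0.69
scene paddle_pivot [0.602 0.087 0.2  ] 0.47
scene door_hinge [ 0.674 -0.052  0.2  ] 0.71
side paddle_blade [ 0.524  0.405 -0.   ] 0.66
side paddle_pivot [ 0.42  -0.444  0.   ] 0.6
```

View pics/f1.png

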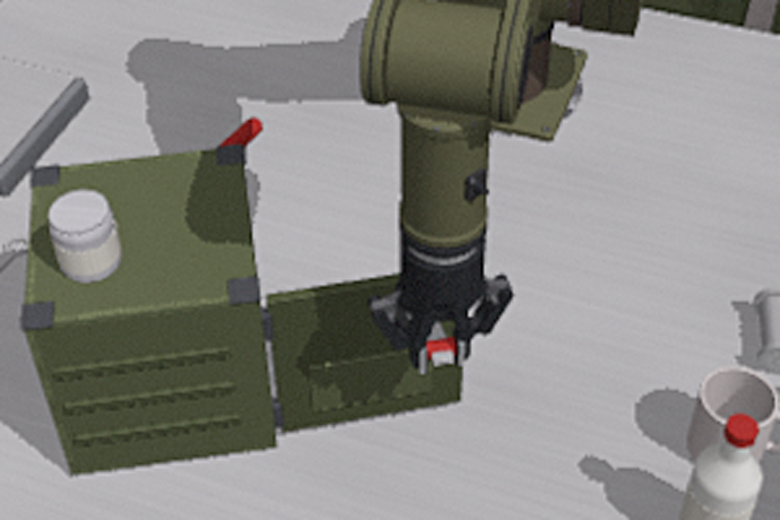

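The crop shows the door standing about square to the case, with the paddle nearly level and the red grip held at (440,350). I'll release and rise straight up.

>>> play_rows(motion="0 0 0 0 0 0 35; 0 0 0 0 0 0 42; 0 0 0 0 0 0 52; 0 0 0 0 0 0 60; 0 0 0 0 0 0 60; 0 0 0 0 0 0 60; -10 0 0 0 0 0 60; -30 0 0 0 0 0 60; -60 0 0 0 0 0 60; -90 0 0 0 0 0 60; -120 0 0 0 0 0 60; -150 0 0 0 0 0 60; -150 0 0 0 0 0 60; -150 0 0 0 0 0 60; -150 0 0 0 0 0 60")

```text
t: 24.17
ee_pos: [0.6557, 0.1219, 0.3332]
orientation: [[0.0, 0.845, 0.535], [-0.0, 0.535, -0.845], [-1.0, 0.0, 0.0]]
ft_force: [0.1, 0.7, -0.4]
finger_gap: 0.702
```

Run:
```python
from h import *
_,o=look("scene",["paddle_blade","paddle_pivot","door_hinge","tin","flange","screwdriver","wrench","spray","tee","mug"],"pics/g.png")
look("side",["flange","screwdriver","tin","tee"]);_,w=look("wrist",["paddle_blade","paddle_pivot"])
s=read_state();print(s['ft_force'],s['ee_pos'])
a=cv2.imread("pics/g.png")[120:320,180:480];cv2.imwrite("pics/g1.png",cv2.resize(a,None,fx=2.6,fy=2.6,interpolation=2))
```

```text
scene paddle_blade [0.654 0.119 0.201] 0.59
scene paddle_pivot [0.604 0.087 0.196] 0.53
scene door_hinge [ 0.675 -0.055  0.2  ] 0.84
scene tin [ 0.701 -0.219  0.253] 0.87
scene flange None
scene screwdriver [ 0.309 -0.309 -0.   ] 0.45
scene wrench [ 0.595 -0.495 -0.002] 0.67
scene spray [ 0.635  0.403 -0.005] 0.62
scene tee [0.355 0.434 0.003] 0.93
scene mug None
side flange [ 0.417 -0.444 -0.003] 0.59
side screwdriver [ 0.316 -0.309  0.001] 0.63
side tin [ 0.702 -0.222  0.248] 0.89
side tee [0.36  0.432 0.002] 0.54
wrist paddle_blade [0.656 0.125 0.195] 0.92
wrist paddle_pivot [0.604 0.094 0.198] 0.55
[-0.3550892   0.82393059  0.27984103] [0.65607765 0.12189664 0.33309626]
```

View pics/g1.png

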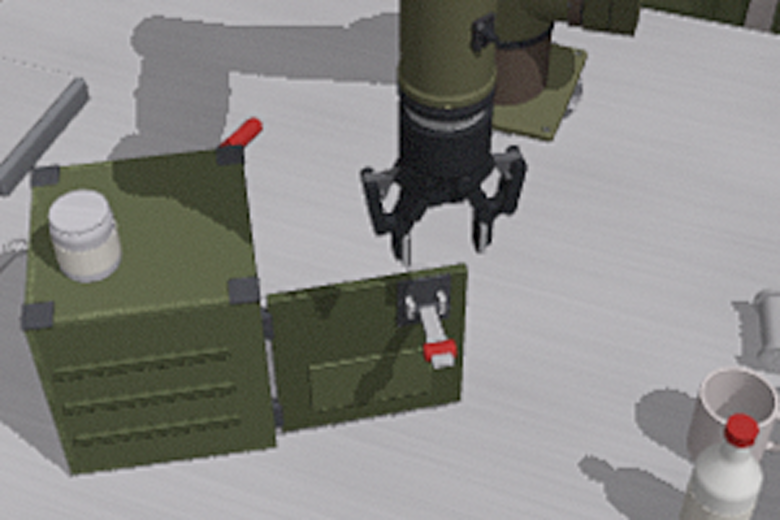

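The crop shows the gripper clear at (440,220), the paddle back down with its red roller at (440,350), the door at about 90°, and the bystanders unmoved. I'll hand in.

```bash
python3 -c "
from plant import *
print(sign_off())"
```

```text
the job is handed in; nothing more can be done
None
```

The case is open and the job is handed in; no verdict came back.

**What I did:**
- I pinched the red roller end to end and lifted the paddle in small steps, watching the force.
- At about 0.92 rad I felt the rubber stop, with roughly 2 N above the spring, and backed off to about 0.88 rad.
- The door then eased out with about 1.5 N of pull. I swung it to about 1.5 rad at roughly 0.5 rad/s with the paddle still up.
- I lowered the paddle nearly to rest, let go and rose clear. The clock stood at about 24 s of the 64 s allowed.

**Last checks:**
- **Paddle:** the blade and pivot were both near z = 0.20 m, so the paddle is level and down.
- **Door:** it stands at about a right angle.
- **Robot:** the wrist force was near zero.
- **Bystanders:** the tin, flange, screwdriver, wrench, spray and tee were each within about 7 mm of their first readings. The network missed the mug in the last scene picture, but it stands in view there and looks unmoved.

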